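# Hold a spread circlip at the groove of a vial feeder's spindle

### The arm

A 7-joint arm with a two-finger parallel gripper is mounted at the origin on the work surface. World frame = base frame: x ahead of the robot, y to its left, z up, the work surface at z = 0. Lengths are in m, angles in rad, forces in N, time in s.
With the tool pointing down it reaches from about 0.425 to 0.925 m from the base axis. Payload 6.8 kg.
Tool frame: the origin (TCP) lies between the finger pads; the fingertips stand 17 mm ahead of it and the grasp point (between the pads) lies 2 mm behind it; z points along the fingers, y is the line along which they close (so a half turn about z gives the same grasp; the last joint's range is limited). The gripper opens to 88 mm and grips with 3 to 60 N. Pads are 20 mm wide; open, the fingers measure 115 mm over their backs; the gripper's body (75 mm by 178 mm) begins 61 mm behind the grasp point.
Start: joints at [1.105, 0.477, 0.022, 1.555, -0.011, 1.109, -0.083], TCP at [0.236, -0.632, 0.24] pointing down, gripper open.
Joint ranges: [-2.96, 2.96], [-0.34, 2.1], [-1.41, 1.46], [0.24, 2.44], [-1.37, 4.51], [0.17, 1.92], [-2.96, 2.96]. Speed limits (rad/s): [2.39, 2.39, 3.14, 3.14, 3.14, 3.14, 3.14].

### API

Orientations are given as [roll, pitch, yaw] about the fixed x, y, z axes, in that order (R = Rz(yaw) Ry(pitch) Rx(roll)).
In Python, from workcell import bot gives the robot as it stands.
- The arm moves only by the tool play_rows, never from a script. Its argument "targets" is text: rows parted by semicolons, each of 6 numbers parted by spaces: the shift along the world's x, y, z in units of 30 mm (1.0 is 30 mm), then the turn, a rotation vector about the world's x, y, z in units of 6 degrees (1.0 is 6 degrees). A call has exactly 10 rows; each row is the pose to reach, as a shift and turn from the pose commanded when the call began; what a row does not reach only later rows make up. A row lasts 1/8 s, in which the tool goes at most 62.5 mm and 10.7 degrees, less where a joint would pass 70% of its speed; a pose out of reach is approached as far as the arm can. A call with a gripper value outside its range is refused whole. "fingers" is the finger opening in mm, from 0 to 87.8, set as the call begins (left out, the last holds). The fingers move at their own pace and stop on an object; "squeeze" is the grip in N (left out, the last holds). Time passes only in rows, so rows that repeat a pose let the fingers close, or fill a call up. It gives the time, the measured TCP pose, the force, the opening and the grip force at its end, in the units of the state.
- bot.sense(): the state, without advancing time (a new reading comes with each control period).
- bot.get_image(name): name is "scene" or "side" or "wrist"; returns (picture, depth): 480x640x3 uint8, red, green, blue; 480x640 float32, m along the optical axis (not along the pixel's ray), 0 where there is no reading.
- bot.get_calibration(name): a dict with "intrinsics" (3x3 intrinsics, pixels), "distortion" ([k1, k2, p1, p2, k3] as OpenCV has them; the pictures are not rectified), "R" (3x3) and "t" (3): a world point X has camera coordinates R X + t. Camera axes: x right, y down, z forward; pixel columns grow to the right and rows downward; lengths in m; the calibration is good to about 2 mm. A picture is of the moment at which its call begins: read the wrist's pose just before it. get_calibration takes no time and is no camera call; for the wrist camera it gives the pose at the moment of the call.
- bot.sign_off(): hands the job in; it is judged then, once.
Trained networks look in the newest picture that a camera, given by its name, has taken for a name from the list of things; names that differ only in an ending like _2 or _b are one class to them, and where a whole thing is asked for, a point or a joint stands for the part that bears it (a point fixed in the world has none). Each returns a list of dicts, best first, with "conf" (0 to 1); they miss things now and then, are a little off and sometimes report something else, mostly with a low value. They report only what shows in the picture. A call takes as long as a camera call. They do not tell look-alikes from the thing itself.
- bot.find_in(camera, label): "point" ([column, row] in pixels, amid what is visible of it).
- bot.masks_of(camera, label): "region" (480x640 bool, what is visible of it) and "point" ([column, row] in pixels, amid what is visible of it).
The state is a dict: "time": time; "joints": joint angles; "joint_vel": joint speeds; "effort": joint torques, N m; "tcp_pos": TCP position; "ee_rot": TCP orientation; "wrist_force": force on the tool from outside, world axes, zero at the start; "torque": the same for the moment, N m; "gripper_width": finger opening in m; "grip_force": force on a finger pad.
Only numpy, scipy, OpenCV 4.12 (cv2) and the standard library are available. Lean on these libraries where they do the work, as an engineer would, in place of code of your own. Each camera call takes 0.05 s, during which the arm holds its last target. There are 200 camera calls.

### The job

The star wheel of the vial feeder is back on its spindle and only its snap ring is missing: the ring waits on the tips of the circlip pliers in the white tray. Pick up the pliers, squeeze them to spread the ring, slide it level over the spindle's end down to the groove just above the brass washer, and finish while still holding it there, spread wide and round the spindle, only lightly touching the washer or not at all, so that I can check it before it is let snap in. Leave the amber vials, the jar and its lid alone.

Things in the scene. Friction and masses are not known exactly. Their poses are not given: they have to be found in the camera images.
- pliers_grip (a point): Where to grip the bent-nose circlip pliers (180 mm long, dark steel, black grips, 0.2 kg), which lie level: midway between the handles, 60 mm behind the rivet, half-way up, 28 mm above the bench at the start. x: from handles to ring, y: across the handles, z: up. Here the grips measure 50 mm over their outer sides; squeezed to the stop screw 27 mm, and then parallel.
- handle_l (a joint): Squeeze of each handle, rad: 0 at rest (grips splayed 0.19 rad each side of the x axis), 0.19 at the stop. Grips: flat bars 10 mm wide, 14 mm high, 37 to 125 mm behind the rivet. Squeezing spreads tips and ring, against a spring of 8 N at first and 15 N at the stop (at the grip point). The ring clears the spindle from 0.10 on, amply at the stop. Held firmly against the stop (25 to 40 N) the pliers stay level, else they droop.
- ring_center (a point): Snap ring, plain steel, 2.5 mm thick, flat, pinned by its eyes on the pliers' downward tips, gap towards the pliers. Point: centre of the spread ring, mid thickness; axes as the pliers. 128 mm ahead of the grip point, 25 mm below it (the closed ring's own centre is 6 mm farther). Bore 33 mm closed, 40 mm at the stop. While squeezed, the pliers creep 3 mm forward in the fingers: it ends 131 mm ahead of them, a few mm lower by sag.
- spindle_groove (a point): Middle of the ring groove on the axis of the feeder's upright steel spindle, 87 mm above the bench; z up along the spindle. Groove 3.5 mm wide; its lower edge is the top of a brass washer (53 mm across, 85 mm above the bench) on a hub 60 mm across. Above the groove the spindle is 36 mm thick.
- spindle_end (a point): Top of the spindle on its axis, 102 mm above the bench; the last 4 mm are chamfered from 36 to 28 mm across.
- feeder: Vial feeder, fixed: white box 240 (x) by 220 mm, 50 mm high; origin at its underside on the spindle axis, 110 mm from the box's -x face. White star wheel, 170 mm across, top at 70 mm, does not turn. On the +x side a bent guide rail (98 mm out, 79 mm high) and, at x +116, y 0, a filling post 149 mm high, its arm reaching in to x +75 at 137 mm. The -x half is open.
- tray: Shallow white tray, fixed, 240 by 160 mm, rim 10 mm high, floor 2 mm; origin under its centre; the pliers lie in it roughly along its x axis, ring end at +x. A grey bar 21 mm high (ends 27 mm) lies across it at x -84 mm (16 mm wide, 108 mm long) under the handles' ends, about 30 mm behind the gripping place.
There are look-alikes about, which are no part of the job. What is meant by the part that bears pliers_grip is not green, and is the larger of those in its own colour.

How it is judged:
By the outcome, as a careful person would: the job done as asked, in the order asked, and still so for the second after the job is handed in, while the arm keeps its last pose, push and grip.
It also fails if it takes over 42 s, if anything falls off the work surface, if the arm or the gripper's body presses on something with over 40 N, if the wrist force passes 120 N, or if a joint passes its speed limit or range.

## Working session

There is one attempt and no reset: what is moved stays moved. The work goes in short steps, Python scripts to look and compute and a tool call to move; the robot and the scene stay as the last step left them, time stands still between calls to the robot, and variables do not carry over. Pictures are saved under pics/ and viewed, at most 10 in all, crops included, and the job is handed in when it is done.

Besides the shell and the picture viewer there is one more tool, called after "Emit:" as name(argument=value, ...), one argument or row to a line, values as JSON. play_rows: Moves the arm, as the interface text tells. Its arguments: {"type":"object","properties":{"targets":{"type":"string"},"fingers":{"type":"number"},"squeeze":{"type":"number"}},"required":["targets"]}

```bash
mkdir -p pics; cat > h.py <<'E'
import numpy as np, cv2
from workcell import bot
def world(cam,px,depth=None,z=None,cal=None):
    c=cal or bot.get_calibration(cam)
    K=np.array(c["intrinsics"],float);R=np.array(c["R"]);t=np.array(c["t"])
    u=cv2.undistortPoints(np.array(px,float).reshape(-1,1,2),K,np.array(c["distortion"],float)).reshape(-1,2)
    r=np.c_[u,np.ones(len(u))]
    if z is None: return (r*np.reshape(depth,(-1,1))-t)@R
    o=-R.T@t; d=r@R
    return o+d*((z-o[2])/d[:,2])[:,None]
def pix(cam,X,cal=None):
    c=cal or bot.get_calibration(cam)
    return cv2.projectPoints(np.array(X,float).reshape(-1,1,3),cv2.Rodrigues(np.array(c["R"]))[0],np.array(c["t"],float),np.array(c["intrinsics"],float),np.array(c["distortion"],float))[0].reshape(-1,2)
E
python3 - <<'E'
from h import *
ims=[]
for n in ("scene","side","wrist"):
    im,d=bot.get_image(n); np.savez(f"{n}0.npz",im=im,d=d)
    cv2.imwrite(f"pics/{n}0.png",im[:,:,::-1])
    for l in ("pliers_grip","feeder","tray"):
        for r in bot.find_in(n,l):
            p=r["point"]; q=d[int(p[1]),int(p[0])]
            print(n,l,round(r["conf"],2),np.round(p),world(n,[p],q).round(3) if q>0 else None)
print(bot.sense())
E
```

```text
scene pliers_grip 0.7 [158. 301.] [[ 0.331 -0.231  0.015]]
scene pliers_grip 0.66 [332. 182.] [[ 0.279  0.25  -0.001]]
scene pliers_grip 0.58 [278. 371.] [[ 0.58  -0.202  0.032]]
scene feeder 0.6 [447. 232.] [[0.612 0.167 0.068]]
scene feeder 0.19 [279. 372.] [[ 0.582 -0.203  0.032]]
scene tray 0.82 [290. 394.] [[ 0.6   -0.203  0.003]]
side pliers_grip 0.91 [289. 225.] [[ 0.562 -0.205  0.022]]
side pliers_grip 0.85 [422. 376.] [[0.302 0.223 0.017]]
side pliers_grip 0.61 [380. 228.] [[ 0.349 -0.221  0.016]]
side feeder 0.67 [239. 362.] [[0.574 0.264 0.07 ]]
side tray 0.88 [269. 236.] [[ 0.606 -0.184  0.003]]
{'time': 0.6, 'joints': array([ 1.1049075 ,  0.47695608,  0.02238922,  1.55548529, -0.01149165,
        1.10928515, -0.08308511]), 'joint_vel': array([ 0.00059532, -0.00124658,  0.00084803,  0.00103107,  0.00042899,
       -0.00017949,  0.00254527]), 'effort': array([-2.36832993e-04, -5.82414544e+01,  1.53258719e+00, -2.72812235e+01,
       -5.42739790e-02,  1.01121297e-02,  6.65309403e-05]), 'tcp_pos': array([ 0.23638669, -0.63223154,  0.23965709]), 'ee_rot': array([-3.14158634e+00, -1.11397102e-05,  3.57795021e-01]), 'wrist_force': array([-0.57101514,  0.49970514,  0.04772766]), 'torque': array([-0.04125101, -0.00585024, -0.05187161]), 'grip_force': 0.0, 'gripper_width': 0.0879547149848992}
```

View pics/scene0.png

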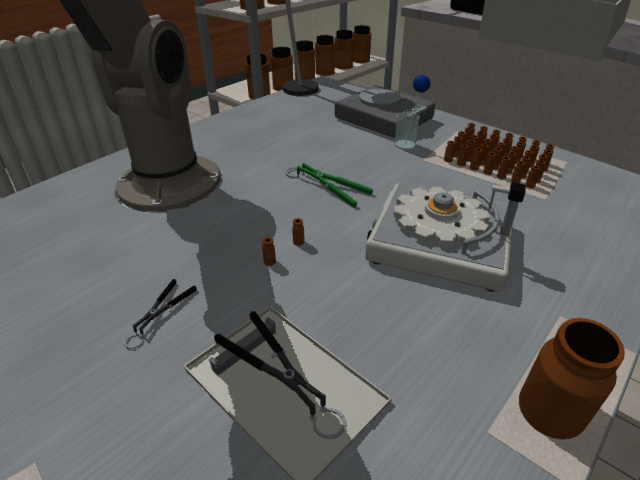

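View pics/side0.png

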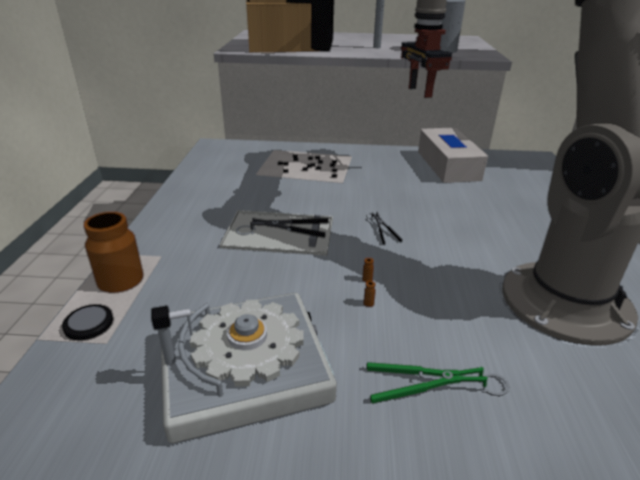

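Candidates in the scene view are the small dark pliers (158,301), the green pliers (332,182) and the larger dark pliers in the tray (278,371). I choose the tray ones, since they are not green and are the larger dark pair. Next I measure them and check with a crop.

```bash
python3 - <<'E'
from h import *
z=np.load("scene0.npz");im,d=z["im"],z["d"]
ms=bot.masks_of("scene","pliers_grip")
for m in ms: print(m["conf"],m["point"],m["region"].sum())
vv,uu=np.mgrid[0:480,0:640]
P=world("scene",np.c_[uu.ravel(),vv.ravel()],d.ravel()).reshape(480,640,3)
ok=d>0
# spindle
for lo,hi in((.097,.106),(.0815,.09)):
    s=ok&(abs(uu-443)<40)&(abs(vv-203)<30)&(P[...,2]>lo)&(P[...,2]<hi)
    Q=P[s];print("spindle",lo,len(Q),Q.mean(0).round(4),Q.min(0).round(4),Q.max(0).round(4))
m=[m for m in ms if abs(m["point"][0]-290)<40 and abs(m["point"][1]-370)<40]
if m:
    r=m[0]["region"]; Q=P[r&ok]; h=Q[:,2]>.018
    print("pl z",np.percentile(Q[:,2],[5,25,50,75,95]).round(4))
    vs,us=np.nonzero(r&ok);np.savez("plm.npz",r=r,P=P)
crop=cv2.resize(im[300:450,190:390],None,fx=4,fy=4,interpolation=cv2.INTER_CUBIC)
sp=cv2.resize(im[170:250,380:530],None,fx=4,fy=4,interpolation=cv2.INTER_CUBIC)
cv2.imwrite("pics/crop1.png",crop[:,:,::-1]); cv2.imwrite("pics/crop2.png",sp[:,:,::-1])
E
```

```text
0.9 [278.5, 369.4] 2378
0.89 [159.0, 309.3] 799
0.89 [331.8, 180.7] 880
spindle 0.097 185 [0.5743 0.2077 0.1006] [0.5554 0.1933 0.097 ] [0.5911 0.2259 0.1039]
spindle 0.0815 276 [0.5775 0.2008 0.0843] [0.5441 0.1808 0.0815] [0.6019 0.2353 0.09  ]
pl z [0.0036 0.0271 0.0321 0.0341 0.036 ]
```

View pics/crop1.png

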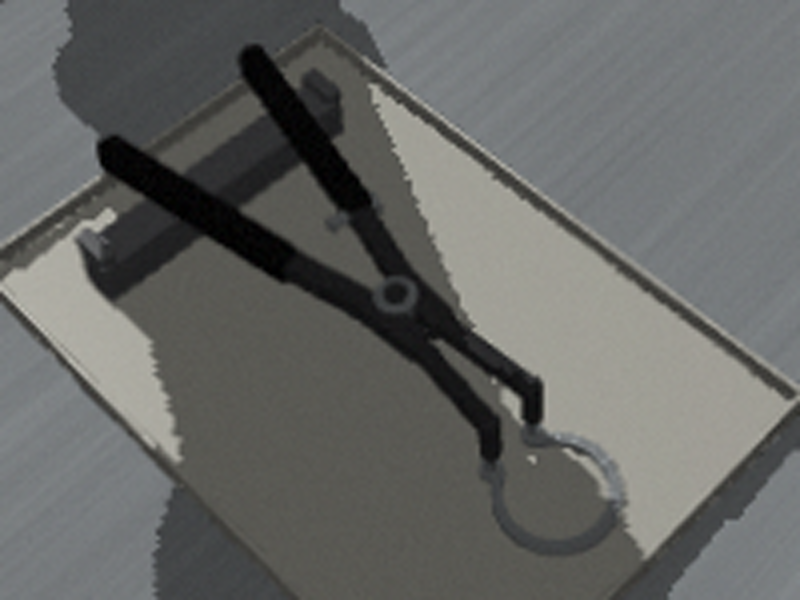

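View pics/crop2.png

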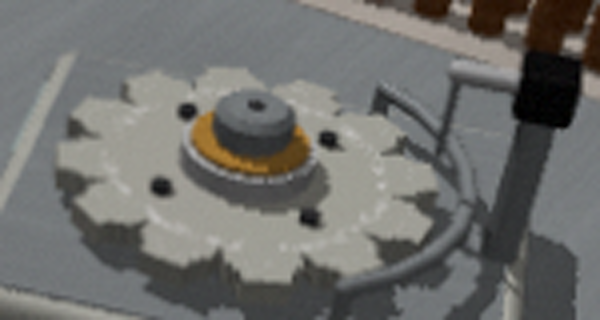

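The crop shows the tray pliers: rivet at scene (288.5,374), ring about (329,422), handle ends (215,337) and (252,314). The second crop shows the spindle top centre at (444,196) and the filling post on its right.

```bash
python3 - <<'E'
from h import *
f=np.load("plm.npz");r,P=f["r"],f["P"]
piv=world("scene",[[288.5,373.8]],z=.036)[0]; print("rivet",piv.round(4))
ring=world("scene",[[329,422.5]],z=.003)[0]; print("ring",ring.round(4))
he=world("scene",[[216,337.5],[253,315]],z=.030);print("ends",he.round(4))
print("depth rivet",P[374,288],P[374,290])
c=lambda v:np.degrees(np.arctan2(v[1],v[0]))
print("yaw",c(ring-piv),c(piv-he.mean(0)),c(ring-he.mean(0)),np.linalg.norm((piv-he.mean(0))[:2]),np.linalg.norm((ring-piv)[:2]))
# handle symmetric fit: pts z>.025 
Q=P[r];Q=Q[(Q[:,2]>.026)&(Q[:,2]<.042)]
for th in (np.radians(c(ring-he.mean(0))),):
    ex=np.array([np.cos(th),np.sin(th)]);ey=np.array([-ex[1],ex[0]])
    L=(Q[:,:2]-piv[:2])@ex;W=(Q[:,:2]-piv[:2])@ey
    for b in range(-130,60,15):
        s=(L*1e3>b)&(L*1e3<b+15)
        if s.sum()>3: w=W[s]; print(b+7,s.sum(),(1e3*np.percentile(w,[2,98])).round(1),(Q[s,2].mean()*1e3).round(1))
t=world("scene",[[444.25,196.25]],z=.102);print("spindle",t)
z=np.load("side0.npz");im,d=z["im"],z["d"]
g=cv2.cvtColor(im,cv2.COLOR_RGB2GRAY)
vv,uu=np.mgrid[0:480,0:640]
S=world("side",np.c_[uu.ravel(),vv.ravel()],d.ravel()).reshape(480,640,3)
for A in (P,S):
  B=A.reshape(-1,3)
  for lo,hi in((.099,.106),(.08,.0895)):
    q=B[(np.hypot(B[:,0]-t[0,0],B[:,1]-t[0,1])<.035)&(B[:,2]>lo)&(B[:,2]<hi)]
    if len(q)>5:
        print(lo,len(q),cv2.minEnclosingCircle((q[:,:2]*1000).astype(np.float32)),q.mean(0))
  q=B[(np.hypot(B[:,0]-t[0,0],B[:,1]-t[0,1])<.16)&(B[:,2]>.128)]
  print("post",len(q),q.mean(0) if len(q) else 0, c(q.mean(0)-t[0]))
# box yaw from its top points
  q=B[(np.hypot(B[:,0]-t[0,0],B[:,1]-t[0,1])<.2)&(B[:,2]>.044)&(B[:,2]<.054)]
  print("box",cv2.minAreaRect((q[:,:2]*1000).astype(np.float32)))
E
```

```text
rivet [ 0.5946 -0.1982  0.036 ]
ring [ 0.6666 -0.2008  0.003 ]
ends [[ 0.4718 -0.2214  0.03  ]
 [ 0.4784 -0.1576  0.03  ]]
depth rivet [ 0.59346212 -0.19814113  0.03443093] [ 0.59610233 -0.1970233   0.03575086]
yaw -2.0489945951448427 -4.176650673643261 -3.3771441218412415 0.1197660115605209 0.07209969752740829
-123 58 [-33.3  37. ] 33.6
-108 137 [-32.1  35.3] 33.6
-93 152 [-29.1  32.3] 33.6
-78 146 [-26.4  29.2] 33.9
-63 159 [-23.8  26.6] 33.7
-48 184 [-21.   23.2] 33.5
-33 180 [-18.5  22.5] 32.0
-18 142 [-13.7  14.8] 32.1
-3 196 [-10.2  12.5] 33.0
12 169 [-9.1 10.8] 31.7
27 133 [-9.  10.8] 30.8
42 132 [-10.4  11.9] 31.0
57 64 [-11.2  12.7] 30.5
spindle [[0.57345005 0.21224292 0.102     ]]
0.099 146 ((574.3449096679688, 209.90841674804688), 16.7268123626709) [0.5738283  0.20939954 0.10124821]
0.08 332 ((573.1165161132812, 210.85125732421875), 30.979612350463867) [0.57769187 0.20051961 0.08362317]
post 380 [0.67492719 0.24533915 0.14086693] 18.06346354223086
box ((581.67431640625, 214.69515991210938), (238.85350036621094, 220.8525390625), 21.419652938842773)
0.099 297 ((572.1294555664062, 214.07435607910156), 18.17668342590332) [0.57182322 0.21682577 0.10221   ]
0.08 545 ((572.138916015625, 214.46458435058594), 30.199176788330078) [0.5698276  0.22539236 0.08463307]
post 565 [0.67155004 0.25744153 0.14290577] 24.73742720482272
box ((580.95654296875, 217.67578125), (240.32809448242188, 220.9259796142578), 20.999862670898438)
```

Emit:
play_rows(
  targets="1 1.4 -0.3 0 0 -0.4;2.2 3.2 -0.7 0 0 -0.9;3.5 5.1 -1.1 0 0 -1.4;4.8 7 -1.5 0 0 -1.9;6.1 8.9 -2 0 0 -2.4;7.4 10.8 -2.4 0 0 -2.9;8.6 12.6 -2.8 0 0 -3.4;9.5 14 -3.1 0 0 -3.8;9.9 14.6 -3.3 0 0 -4;9.9 14.6 -3.3 0 0 -4",
  fingers=80,
  squeeze=32,
)

```text
time: 1.9
tcp_pos: [0.5355, -0.1893, 0.14]
ee_rot: [-3.139, -0.0, -0.053]
wrist_force: [-0.0, -0.5, 0.0]
gripper_width: 0.0796
grip_force: 0.0
```

```bash
python3 - <<'E'
from h import *
cal=bot.get_calibration("wrist");s=bot.sense()
im,d=bot.get_image("wrist");np.savez("wrist1.npz",im=im,d=d)
print(s["tcp_pos"],s["ee_rot"],s["joints"].round(2))
for X in([.5348,-.1933,.035],[.5946,-.198,.036]): 
    p=pix("wrist",X,cal)[0]; print(p); 
    if 0<p[0]<640 and 0<p[1]<480: cv2.circle(im,tuple(int(v) for v in p),4,(255,0,0),1)
cv2.imwrite("pics/w1.png",im[:,:,::-1])
E
```

```text
[ 0.53546965 -0.18928394  0.14002628] [-3.13939838e+00 -3.79845110e-05 -5.34366825e-02] [ 0.29  0.42 -0.07  1.9   0.04  0.82 -1.43]
[324.22219117 247.01226275]
[326.77614894 168.38130136]
```

View pics/w1.png

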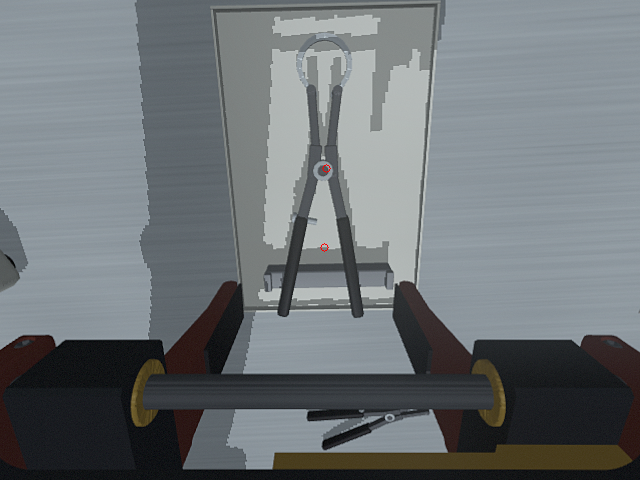

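The wrist view shows the tray pliers at (320,170): ring at (324,62), rivet at (322.5,170), with the handles straddling the mark about 2 px off.

```bash
python3 - <<'E'
from h import *
p=world("wrist",[[322.5,170]],z=.036)[0]; g=world("wrist",[[321.5,247]],z=.035)[0]
e=world("wrist",[[284,314],[359,315]],z=.035); r=world("wrist",[[324,62]],z=.003)[0]
c=lambda v:np.degrees(np.arctan2(v[1],v[0]))
print(p,g,e,r,c(p-e.mean(0)),c(r-p),c(r-e.mean(0)),np.linalg.norm(p-e.mean(0)),np.linalg.norm(r-p))
y=np.radians(c(r-e.mean(0)));print("grip",p[:2]-.06*np.array([np.cos(y),np.sin(y)]))
# spindle too
E
```

```text
[ 0.59223882 -0.19826506  0.036     ] [ 0.53346887 -0.19436896  0.035     ] [[ 0.47669196 -0.16015447  0.035     ]
 [ 0.47214492 -0.22221574  0.035     ]] [ 0.66752969 -0.20386426  0.003     ] -3.4388314523387202 -4.253116209739362 -3.75649119966766 0.11803715198138776 0.08239578977462211
grip [ 0.53236773 -0.19433409]
```

Emit:
play_rows(
  targets="0 0.06 -0.4 0 0 0;0 0.06 -1 0 0 0;0 0.06 -1.6 0 0 0;0 0.06 -2.2 0 0 0;0 0.06 -2.8 0 0 0;0 0.06 -3.2 0 0 0;0 0.06 -3.5 0 0 0;0 0.06 -3.7 0 0 0;0 0.06 -3.8 0 0 0;0 0.06 -3.8 0 0 0",
)

```text
time: 3.2
tcp_pos: [0.5335, -0.1925, 0.0268]
ee_rot: [3.142, -0.0, -0.061]
wrist_force: [0.9, 0.6, 0.0]
gripper_width: 0.0799
grip_force: 0.0
```

```bash
python3 - <<'E'
from h import *
bot.get_image("side")
cal=bot.get_calibration("wrist");s=bot.sense()
im,d=bot.get_image("wrist")
print(s["tcp_pos"],s["ee_rot"],s["wrist_force"])
T=s["tcp_pos"]; y=s["ee_rot"][2]
cv2.circle(im,tuple(int(v) for v in pix("wrist",[T[0]+.06*np.cos(y),T[1]+.06*np.sin(y),.036],cal)[0]),4,(255,0,0),1)
cv2.imwrite("pics/w2.png",im[:,:,::-1])
E
```

```text
[ 0.53363866 -0.19254044  0.02694479] [ 3.14142620e+00 -5.28970253e-04 -6.11114595e-02] [-0.02125468  0.29553723 -0.2433609 ]
```

View pics/w2.png

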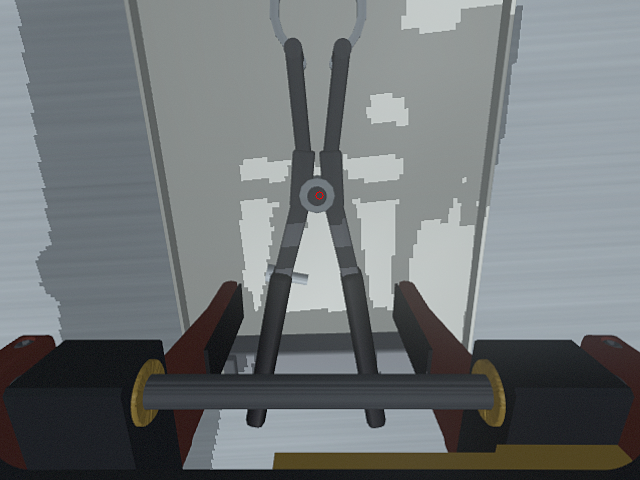

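The rivet at (317,195) coincides with the predicted mark and the handles lie between the fingers, so I close.

Emit:
play_rows(
  targets="0 0 0 0 0 0;0 0 0 0 0 0;0 0 0 0 0 0;0 0 0 0 0 0;0 0 0 0 0 0;0 0 0 0 0 0;0 0 0 0 0 0;0 0 0 0 0 0;0 0 0 0 0 0;0 0 0 0 0 0",
  fingers=15,
  squeeze=33,
)

```text
time: 4.55
tcp_pos: [0.5335, -0.1924, 0.0268]
ee_rot: [-3.142, -0.0, -0.061]
wrist_force: [-1.1, 0.3, 3.0]
gripper_width: 0.026
grip_force: 33.0
```

Emit:
play_rows(
  targets="0 0 0.1 0 0 0;0 0 0.3 0 0 0;0 0 0.7 0 0 0;0 0 1.2 0 0 0;0 0 1.8 0 0 0;0 0 2.4 0 0 0;0 0 3.1 0 0 0;0 0 3.8 0 0 0;0 0 4.3 0 0 0;0 0 4.5 0 0 0",
)

```text
time: 5.8
tcp_pos: [0.5338, -0.1926, 0.163]
ee_rot: [3.141, -0.002, -0.061]
wrist_force: [0.3, 0.9, -1.7]
gripper_width: 0.0264
grip_force: 33.0
```

Emit:
play_rows(
  targets="-0.1 0.5 0.1 0 0 0.1;-0.3 1.5 0.3 0 0 0.3;-0.6 2.8 0.5 0 0 0.5;-1 4.2 0.7 0 0 0.8;-1.4 5.8 0.8 0 0 1;-1.9 7.4 0.8 0 0 1.3;-2.4 9 0.8 0 0 1.5;-3 10.4 0.8 0 0 1.8;-3.4 11.4 0.8 0 0 2;-3.6 12 0.8 0 0 2",
)

```text
time: 7.05
tcp_pos: [0.4232, 0.1698, 0.1851]
ee_rot: [-3.142, 0.002, 0.153]
wrist_force: [-0.1, -0.5, -1.3]
gripper_width: 0.026
grip_force: 33.0
```

```bash
python3 - <<'E'
from h import *
s=bot.sense();bot.get_image("scene")
cal=bot.get_calibration("wrist");s=bot.sense();im,d=bot.get_image("wrist")
i2,d2=bot.get_image("side");i3,d3=bot.get_image("scene")
print(s["tcp_pos"],s["ee_rot"],s["gripper_width"],s["grip_force"],s["wrist_force"],s["joints"].round(2))
np.savez("g1.npz",im=im,d=d,R=cal["R"],t=cal["t"],i2=i2,d2=d2,i3=i3,d3=d3)
T=s["tcp_pos"];y=s["ee_rot"][2];X=T+[.131*np.cos(y),.131*np.sin(y),-.03]
ang=np.linspace(0,2*np.pi,60)
print("exp ring",X)
a=im.copy();b=None
for v in pix("wrist",np.c_[X[0]+.02*np.cos(ang),X[1]+.02*np.sin(ang),0*ang+X[2]],cal): cv2.circle(a,tuple(int(k) for k in v),0,(255,0,0),-1)
out=np.zeros((480,800,3),np.uint8)
w=pix("wrist",[X],cal)[0].astype(int); print(w)
def crop(i,c,h,wd,f):
    y0=max(0,min(480-h,c[1]-h//2));x0=max(0,min(640-wd,c[0]-wd//2));print("crop",x0,y0)
    return cv2.resize(i[y0:y0+h,x0:x0+wd],None,fx=f,fy=f,interpolation=cv2.INTER_CUBIC)
p2=pix("side",[X])[0].astype(int);p3=pix("scene",[X])[0].astype(int);print(p2,p3)
A=crop(a,w,240,400,1)
B=crop(i2,p2,120,133,3);C=crop(i3,p3,120,133,3)
out=np.zeros((600,800,3),np.uint8);out[:240,:400]=A;out[240:,:399]=B;out[240:,400:799]=C
cv2.imwrite("pics/g1.png",out[:,:,::-1])
E
```

```text
[0.42274532 0.17180873 0.18524401] [-3.14029701e+00  1.32388041e-03  1.54346073e-01] 0.026206513619206593 32.997790575027466 [-1.40324413  2.2494351  -0.89472229] [-0.23  0.21 -0.32  2.1   0.08  0.85 -2.02]
exp ring [0.55218803 0.19194789 0.15524401]
[319  21]
[259 284] [432 169]
crop 119 0
crop 193 224
crop 366 109
```

View pics/g1.png

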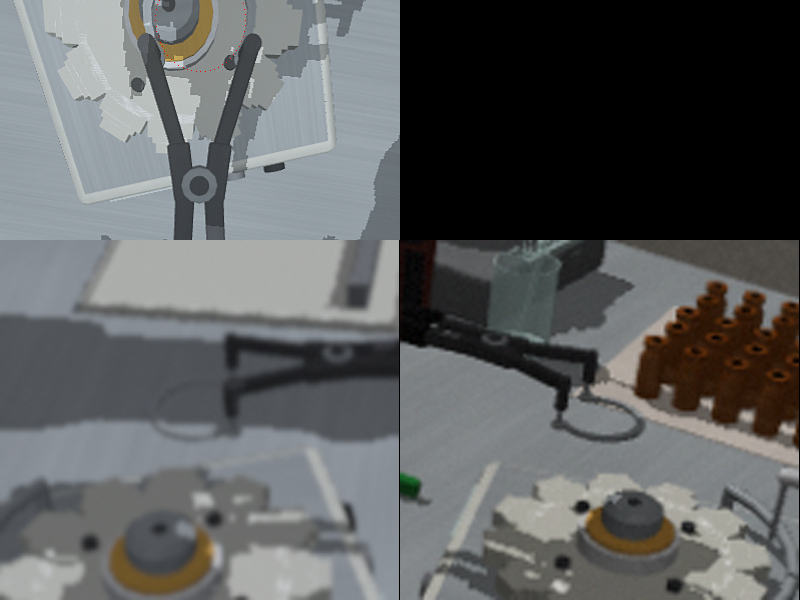

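Emit:
play_rows(
  targets="0.2 0.3 -0.2 0 0 0;0.4 0.6 -0.4 0 0 0;0.6 0.8 -0.6 0 0 0;0.6 0.8 -0.7 0 0 0;0.6 0.8 -0.7 0 0 0;0.6 0.8 -0.7 0 0 0;0.6 0.8 -0.7 0 0 0;0.6 0.8 -0.7 0 0 0;0.6 0.8 -0.7 0 0 0;0.6 0.8 -0.7 0 0 0",
)

```text
time: 8.5
tcp_pos: [0.4434, 0.1915, 0.1647]
ee_rot: [3.142, -0.0, 0.148]
wrist_force: [0.1, -0.7, -2.1]
gripper_width: 0.0262
grip_force: 33.0
```

```bash
cat > look.py <<'E'
from h import *
import sys
def look(name,zr):
    i2,d2=bot.get_image("side");i3,d3=bot.get_image("scene")
    s=bot.sense();T=s["tcp_pos"];y=s["ee_rot"][2];X=T+[.131*np.cos(y),.131*np.sin(y),-zr]
    print("tcp",T.round(4),s["ee_rot"].round(4),"exp ring",X.round(4),s["gripper_width"].round(4),s["wrist_force"].round(1))
    np.savez(name+".npz",i2=i2,i3=i3,d2=d2,d3=d3)
    out=np.zeros((480,800,3),np.uint8)
    for k,(c,i) in enumerate((("side",i2),("scene",i3))):
        p=pix(c,[.573,.2125,.105])[0].astype(int);x0,y0=p[0]-40,p[1]-40
        out[:,400*k:400*k+400]=cv2.resize(i[y0:y0+96,x0:x0+80],None,fx=5,fy=5,interpolation=cv2.INTER_CUBIC)
        print(c,"origin",x0,y0)
    cv2.imwrite(f"pics/{name}.png",out[:,:,::-1])
E
python3 -c "
from look import *
look('k1',.03)"
```

```text
Traceback (most recent call last):
  File "look.py", line 6, in look
    print("tcp",T.round(4),s["ee_rot"].round(4),"exp ring",X.round(4),s["gripper_width"].round(4),s["wrist_force"].round(1))
                                                                      ^^^^^^^^^^^^^^^^^^^^^^^^
AttributeError: 'float' object has no attribute 'round'
```

```bash
sed -i 's/s\["gripper_width"\].round(4)/s["gripper_width"]/' look.py
python3 -c "
from look import *
look('k1',.03)"
```

```text
tcp [0.4434 0.1915 0.1647] [ 3.1415 -0.      0.1484] exp ring [0.573  0.2109 0.1347] 0.02614187661461329 [-0.   0.9 -1.1]
side origin 205 278
scene origin 404 154
```

View pics/k1.png

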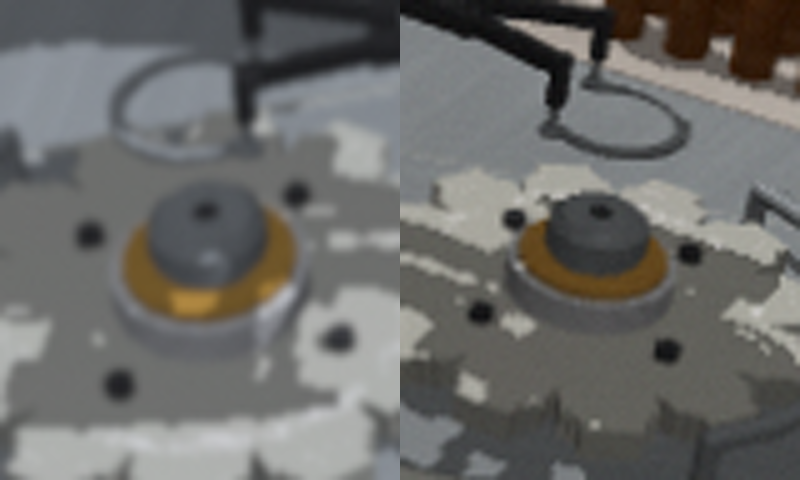

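The ring shows spread and level above the spindle: side ring left edge (114,105) and spindle hole (206,211) in the crop; scene ring right edge (686,125) and hole (602,211).

```bash
cat > fit.py <<'E'
from h import *
from scipy.optimize import least_squares
def circ(p):
    f=least_squares(lambda q:np.hypot(p[:,0]-q[0],p[:,1]-q[1])-q[2],[*p.mean(0),.02]).x
    return f
def run(side,scene,hs,hc,os,oc):
    S=np.array(side)/5.+os;C=(np.array(scene)-[400,0])/5.+oc
    h1=world("side",[np.array(hs)/5.+os],z=.102)[0];h2=world("scene",[(np.array(hc)-[400,0])/5.+oc],z=.102)[0]
    print("holes",h1.round(4),h2.round(4))
    for z in np.arange(.085,.146,.004):
        a=circ(world("side",S,z=z)[:,:2]);b=circ(world("scene",C,z=z)[:,:2])
        # relative to spindle as seen in each camera
        print(z.round(3),"side",(1e3*a).round(1),"scene",(1e3*b).round(1),"rel",(1e3*(a[:2]-h1[:2])).round(1),(1e3*(b[:2]-h2[:2])).round(1))
E
python3 - <<'E'
from fit import *
run([(114,105),(130,75),(150,62),(190,52),(130,138),(160,152),(200,156)],[(590,150),(640,155),(675,145),(686,125),(670,105),(640,88),(612,82)],(206,211),(602,211),(205,278),(404,154))
E
```

```text
holes [0.5723 0.212  0.102 ] [0.5736 0.2126 0.102 ]
0.085 side [590.8 141.8  27. ] scene [530.4 301.   28.6] rel [ 18.5 -70.2] [-43.2  88.5]
0.089 side [589.5 146.5  26.8] scene [533.4 294.4  28.3] rel [ 17.2 -65.5] [-40.2  81.9]
0.093 side [588.3 151.3  26.5] scene [536.4 287.9  28.1] rel [ 16.  -60.7] [-37.2  75.3]
0.097 side [587.  156.   26.3] scene [539.4 281.3  27.8] rel [ 14.7 -56. ] [-34.2  68.7]
0.101 side [585.7 160.7  26.1] scene [542.4 274.7  27.6] rel [ 13.4 -51.3] [-31.2  62.1]
0.105 side [584.5 165.5  25.9] scene [545.4 268.1  27.3] rel [ 12.2 -46.5] [-28.2  55.5]
0.109 side [583.2 170.2  25.7] scene [548.4 261.5  27. ] rel [ 10.9 -41.8] [-25.2  49. ]
0.113 side [581.9 175.   25.5] scene [551.4 255.   26.8] rel [  9.6 -37. ] [-22.2  42.4]
0.117 side [580.7 179.7  25.2] scene [554.4 248.4  26.5] rel [  8.3 -32.3] [-19.2  35.8]
0.121 side [579.4 184.4  25. ] scene [557.4 241.8  26.3] rel [  7.1 -27.6] [-16.2  29.2]
0.125 side [578.1 189.2  24.8] scene [560.4 235.2  26. ] rel [  5.8 -22.8] [-13.2  22.6]
0.129 side [576.8 193.9  24.6] scene [563.4 228.6  25.7] rel [  4.5 -18.1] [-10.2  16.1]
0.133 side [575.6 198.6  24.4] scene [566.4 222.1  25.5] rel [  3.3 -13.4] [-7.2  9.5]
0.137 side [574.3 203.4  24.1] scene [569.4 215.5  25.2] rel [ 2.  -8.6] [-4.2  2.9]
0.141 side [573.  208.1  23.9] scene [572.4 208.9  25. ] rel [ 0.7 -3.9] [-1.2 -3.7]
0.145 side [571.8 212.9  23.7] scene [575.4 202.3  24.7] rel [-0.5  0.9] [  1.8 -10.3]
```

Emit:
play_rows(
  targets="0 0.05 -0.2 0 0 0;0 0.09 -0.4 0 0 0;0 0.09 -0.6 0 0 0;0 0.09 -0.8 0 0 0;0 0.09 -0.9 0 0 0;0 0.09 -1 0 0 0;0 0.09 -1 0 0 0;0 0.09 -1 0 0 0;0 0.09 -1 0 0 0;0 0.09 -1 0 0 0",
)

```text
time: 9.95
tcp_pos: [0.4435, 0.1943, 0.1348]
ee_rot: [-3.142, -0.0, 0.148]
wrist_force: [0.0, -0.6, -2.6]
gripper_width: 0.0262
grip_force: 33.0
```

```bash
python3 -c "
from look import *
look('k2',.026)"
```

```text
tcp [0.4434 0.1942 0.1347] [-3.1416e+00 -1.0000e-04  1.4830e-01] exp ring [0.573  0.2136 0.1087] 0.026219929775759626 [-0.2 -0.2 -0.7]
side origin 205 278
scene origin 404 154
```

View pics/k2.png

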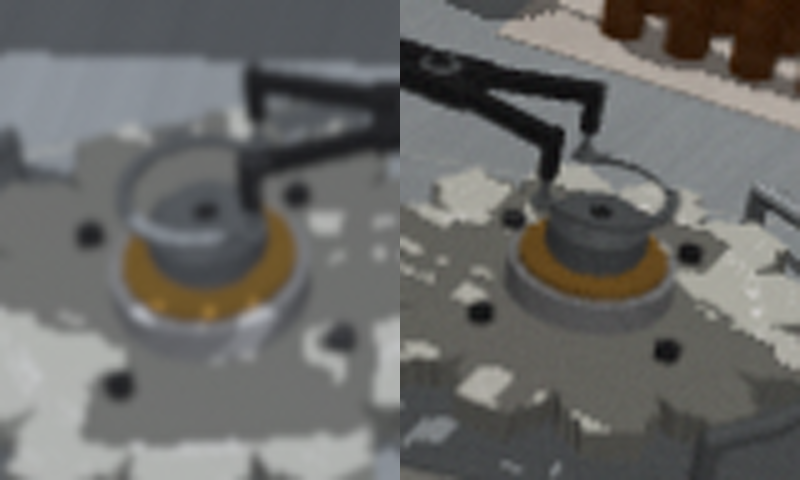

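Ring now sits just above the spindle end, in both crops encircling it: side ring left at (125,188), scene ring right at (672,200).

```bash
python3 - <<'E'
from fit import *
run([(125,188),(140,158),(165,146),(205,142),(140,222),(165,234),(200,239)],[(612,159),(645,170),(672,200),(660,222),(630,233),(590,228)],(206,211),(602,211),(205,278),(404,154))
# automated: ring pixel candidates by depth at z .100-.116
f=np.load("k2.npz")
for c,d in (("side",f["d2"]),("scene",f["d3"])):
    vv,uu=np.mgrid[0:480,0:640]
    P=world(c,np.c_[uu.ravel(),vv.ravel()],d.ravel())
    q=P[(np.hypot(P[:,0]-.573,P[:,1]-.2125)<.032)&(P[:,2]>.1045)&(P[:,2]<.118)]
    q=q[np.hypot(q[:,0]-.573,q[:,1]-.2125)>.017]
    if len(q)>8: print(c,len(q),np.percentile(q[:,2],[10,50,90]).round(4),circ(q[:,:2]).round(4))
E
```

```text
holes [0.5723 0.212  0.102 ] [0.5736 0.2126 0.102 ]
0.085 side [582.5 183.2  22.7] scene [556.  248.9  26.1] rel [ 10.2 -28.8] [-17.6  36.3]
0.089 side [581.3 187.6  22.5] scene [558.8 242.8  25.8] rel [  9.  -24.4] [-14.8  30.2]
0.093 side [580.1 192.   22.3] scene [561.5 236.6  25.6] rel [  7.8 -20. ] [-12.   24.1]
0.097 side [578.9 196.4  22.1] scene [564.3 230.5  25.4] rel [  6.6 -15.6] [-9.3 18. ]
0.101 side [577.7 200.8  21.9] scene [567.1 224.4  25.1] rel [  5.4 -11.2] [-6.5 11.9]
0.105 side [576.5 205.2  21.8] scene [569.8 218.3  24.9] rel [ 4.1 -6.8] [-3.7  5.8]
0.109 side [575.3 209.6  21.6] scene [572.6 212.2  24.7] rel [ 2.9 -2.4] [-1.  -0.4]
0.113 side [574.1 214.   21.4] scene [575.4 206.1  24.4] rel [1.7 2. ] [ 1.8 -6.5]
0.117 side [572.9 218.4  21.2] scene [578.1 200.   24.2] rel [0.5 6.4] [  4.6 -12.6]
0.121 side [571.6 222.8  21. ] scene [580.9 193.9  23.9] rel [-0.7 10.8] [  7.3 -18.7]
0.125 side [570.4 227.2  20.8] scene [583.6 187.8  23.7] rel [-1.9 15.2] [ 10.1 -24.8]
0.129 side [569.2 231.6  20.7] scene [586.4 181.7  23.5] rel [-3.1 19.6] [ 12.8 -30.9]
0.133 side [568.  236.   20.5] scene [589.2 175.6  23.2] rel [-4.3 24. ] [ 15.6 -37. ]
0.137 side [566.8 240.4  20.3] scene [591.9 169.5  23. ] rel [-5.5 28.4] [ 18.4 -43.1]
0.141 side [565.6 244.8  20.1] scene [594.7 163.3  22.8] rel [-6.7 32.8] [ 21.1 -49.2]
0.145 side [564.4 249.2  19.9] scene [597.5 157.2  22.5] rel [-7.9 37.2] [ 23.9 -55.3]
side 221 [0.1113 0.113  0.1142] [0.572  0.2142 0.0233]
scene 154 [0.11   0.1115 0.1127] [0.5724 0.2116 0.0237]
```

Emit:
play_rows(
  targets="0 0 -0.06 0 0 0;0 0 -0.12 0 0 0;0 0 -0.18 0 0 0;0 0 -0.24 0 0 0;0 0 -0.3 0 0 0;0 0 -0.36 0 0 0;0 0 -0.42 0 0 0;0 0 -0.48 0 0 0;0 0 -0.5 0 0 0;0 0 -0.5 0 0 0",
)

```text
time: 11.3
tcp_pos: [0.4434, 0.1942, 0.1196]
ee_rot: [3.142, 0.0, 0.148]
wrist_force: [-0.8, -0.0, -2.4]
gripper_width: 0.0257
grip_force: 33.0
```

```bash
cat > dep.py <<'E'
from fit import *
def dep(lo,hi):
    F=[]
    for k in range(2):
      for c in("side","scene"):
        im,d=bot.get_image(c);F.append(bot.sense()["wrist_force"])
        vv,uu=np.mgrid[0:480,0:640]
        P=world(c,np.c_[uu.ravel(),vv.ravel()],d.ravel());r=np.hypot(P[:,0]-.573,P[:,1]-.2125)
        q=P[(r<.030)&(r>.020)&(P[:,2]>lo)&(P[:,2]<hi)]
        w=P[(r<.035)&(P[:,2]>.0995)&(P[:,2]<.106)]
        if k and len(q)>8: print(c,len(q),np.percentile(q[:,2],[10,50,90]).round(4),circ(q[:,:2]).round(4),"top z",np.median(w[:,2]).round(4),w.mean(0).round(4))
    print("F",np.mean(F,0).round(2),bot.sense()["tcp_pos"].round(4),bot.sense()["torque"].round(2))
E
python3 -c "
from dep import *
dep(.089,.105)"
```

```text
side 195 [0.0961 0.0979 0.0991] [0.572  0.2136 0.0236] top z 0.1026 [0.5733 0.217  0.1024]
scene 135 [0.0946 0.0964 0.098 ] [0.5723 0.212  0.0237] top z 0.1015 [0.5721 0.2097 0.1015]
F [-0.1   0.33 -1.78] [0.4434 0.1943 0.1197] [-0.01  0.09 -0.  ]
```

Emit:
play_rows(
  targets="0 0 -0.04 0 0 0;0 0 -0.08 0 0 0;0 0 -0.12 0 0 0;0 0 -0.16 0 0 0;0 0 -0.2 0 0 0;0 0 -0.22 0 0 0;0 0 -0.23 0 0 0;0 0 -0.23 0 0 0;0 0 -0.23 0 0 0;0 0 -0.23 0 0 0",
)

```text
time: 12.75
tcp_pos: [0.4434, 0.1942, 0.1128]
ee_rot: [-3.142, -0.0, 0.148]
wrist_force: [-0.2, 0.8, -2.4]
gripper_width: 0.0259
grip_force: 33.0
```

```bash
python3 -c "
from dep import *
dep(.0865,.098)"
```

```text
side 191 [0.0871 0.0908 0.0921] [0.5719 0.2133 0.024 ] top z 0.1027 [0.5719 0.2162 0.1025]
scene 103 [0.0882 0.0896 0.0911] [0.5716 0.2121 0.0243] top z 0.1015 [0.571  0.2092 0.1016]
F [-0.16 -0.21 -1.78] [0.4434 0.1942 0.1128] [-0.03  0.09  0.04]
```

Emit:
play_rows(
  targets="0.01 0 -0.01 0 0 0;0.02 0 -0.02 0 0 0;0.02 0 -0.03 0 0 0;0.02 0 -0.04 0 0 0;0.02 0 -0.04 0 0 0;0.02 0 -0.04 0 0 0;0.02 0 -0.04 0 0 0;0.02 0 -0.04 0 0 0;0.02 0 -0.04 0 0 0;0.02 0 -0.04 0 0 0",
)

```text
time: 14.2
tcp_pos: [0.444, 0.1942, 0.1116]
ee_rot: [3.142, -0.0, 0.148]
wrist_force: [-0.2, -0.3, -1.3]
gripper_width: 0.0262
grip_force: 33.0
```

```bash
python3 -c "
from dep import *
dep(.0865,.098)"
```

```text
side 184 [0.087  0.0894 0.091 ] [0.5726 0.2132 0.0241] top z 0.1029 [0.5716 0.2165 0.1026]
scene 98 [0.0873 0.0884 0.0904] [0.5723 0.2124 0.0245] top z 0.1016 [0.5713 0.209  0.1017]
F [ 0.41  0.06 -2.2 ] [0.444  0.1942 0.1116] [0.   0.14 0.03]
```

Emit:
play_rows(
  targets="0 0 -0.01 0 0 0;0 0 -0.02 0 0 0;0 0 -0.02 0 0 0;0 0 -0.02 0 0 0;0 0 -0.02 0 0 0;0 0 -0.02 0 0 0;0 0 -0.02 0 0 0;0 0 -0.02 0 0 0;0 0 -0.02 0 0 0;0 0 -0.02 0 0 0",
)

```text
time: 15.65
tcp_pos: [0.444, 0.1943, 0.111]
ee_rot: [3.142, -0.0, 0.148]
wrist_force: [-0.3, 0.0, -1.5]
gripper_width: 0.0262
grip_force: 33.0
```

```bash
python3 -c "
from dep import *
dep(.0865,.098)"
```

```text
side 179 [0.0868 0.089  0.0911] [0.5725 0.2131 0.0241] top z 0.1027 [0.5717 0.2164 0.1025]
scene 89 [0.0867 0.0879 0.0913] [0.5725 0.2123 0.0243] top z 0.1015 [0.5715 0.2092 0.1015]
F [-0.24 -0.24 -1.67] [0.444  0.1942 0.111 ] [-0.03  0.05  0.01]
```

Emit:
play_rows(
  targets="0 0 -0.01 0 0 0;0 0 -0.02 0 0 0;0 0 -0.02 0 0 0;0 0 -0.02 0 0 0;0 0 -0.02 0 0 0;0 0 -0.02 0 0 0;0 0 -0.02 0 0 0;0 0 -0.02 0 0 0;0 0 -0.02 0 0 0;0 0 -0.02 0 0 0",
)

```text
time: 17.1
tcp_pos: [0.444, 0.1942, 0.1104]
ee_rot: [-3.142, -0.0, 0.148]
wrist_force: [0.5, -0.5, -2.3]
gripper_width: 0.0261
grip_force: 33.0
```

```bash
python3 -c "
from dep import *
dep(.0860,.098)"
```

```text
side 185 [0.0865 0.0883 0.09  ] [0.5726 0.2134 0.0238] top z 0.1026 [0.5716 0.2164 0.1025]
scene 87 [0.0864 0.0873 0.0914] [0.5718 0.2124 0.0244] top z 0.1016 [0.5714 0.2095 0.1017]
F [ 0.1   0.23 -1.38] [0.444  0.1942 0.1104] [-0.    0.04 -0.04]
```

```bash
cat > ft.py <<'E'
from h import *
F=[]
for k in range(8): bot.get_image("scene");s=bot.sense();F.append([*s["wrist_force"],*s["torque"]])
print(np.mean(F,0).round(3),(np.std(F,0)/8**.5).round(3),s["time"],s["tcp_pos"].round(4))
E
python3 ft.py
```

```text
[ 0.081  0.11  -1.754  0.005  0.099  0.012] [0.176 0.204 0.172 0.008 0.012 0.011] 17.7 [0.444  0.1942 0.1104]
```

Emit:
play_rows(
  targets="0 0 -0.01 0 0 0;0 0 -0.02 0 0 0;0 0 -0.02 0 0 0;0 0 -0.02 0 0 0;0 0 -0.02 0 0 0;0 0 -0.02 0 0 0;0 0 -0.02 0 0 0;0 0 -0.02 0 0 0;0 0 -0.02 0 0 0;0 0 -0.02 0 0 0",
)

```text
time: 18.95
tcp_pos: [0.444, 0.1943, 0.1098]
ee_rot: [-3.142, -0.0, 0.148]
wrist_force: [-0.0, 0.3, -0.9]
gripper_width: 0.0259
grip_force: 33.0
```

```bash
python3 ft.py
```

```text
[-0.06   0.053 -0.967  0.012  0.026 -0.023] [0.173 0.128 0.212 0.008 0.007 0.011] 19.35 [0.444  0.1942 0.1098]
```

Touching lightly (about 0.6 N) at the washer; I back off 0.3 mm and check.

Emit:
play_rows(
  targets="0 0 0.01 0 0 0;0 0 0.01 0 0 0;0 0 0.01 0 0 0;0 0 0.01 0 0 0;0 0 0.01 0 0 0;0 0 0.01 0 0 0;0 0 0.01 0 0 0;0 0 0.01 0 0 0;0 0 0.01 0 0 0;0 0 0.01 0 0 0",
)

```text
time: 20.6
tcp_pos: [0.444, 0.1942, 0.1101]
ee_rot: [3.142, -0.0, 0.148]
wrist_force: [0.2, 0.5, -1.9]
gripper_width: 0.0262
grip_force: 33.0
```

```bash
python3 ft.py; python3 -c "
from look import *
look('k3',.024)"
```

```text
[ 0.12   0.21  -1.639  0.011  0.055 -0.013] [0.259 0.093 0.162 0.01  0.01  0.011] 21.0 [0.444  0.1942 0.11  ]
tcp [0.444  0.1942 0.1101] [ 3.1416 -0.      0.1483] exp ring [0.5736 0.2136 0.0861] 0.026359285109948435 [-0.6 -1.1 -0.8]
side origin 205 278
scene origin 404 154
```

View pics/k3.png

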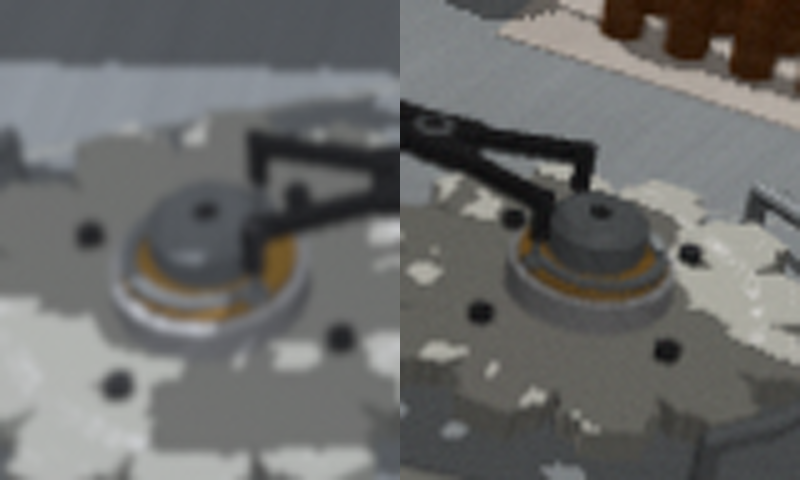

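The ring lies round the spindle at washer height, scene crop (600,270), clear of the spindle all round and level, with near-zero contact force. I hand it in.

```bash
python3 -c "
from workcell import bot
print(bot.sign_off())"
```

```text
the job is handed in; nothing more can be done
None
```

The job is handed in with the pliers still squeezed against their stop: the spread ring is held level round the spindle at the groove, barely touching the washer at about 0.3 N, after roughly 21 s of the 42 s allowed.

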